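# Feed the blank sled under the scraper bridge until its roller switch trips

### The job

Draw the wooden sled out of its garage, lay it flat in the open lane of the jig in front of the bridge with the pointed steel nose towards the bridge, and let go of it. Then, working from its tail end, slide it under the bridge until the nose pushes the limit switch's roller arm sideways and trips it; stop before the nose touches the end block, and leave the sled there holding the arm tripped. Do not touch the switch arm with the gripper, and do not push the chisel, brush, plane or cork block lying around the jig out of their places.

Things in the scene. Friction and masses are not known exactly. Their poses are not given: they have to be found in the camera images.
- sled_center (a point): Centre of the loose sled, half-way up: a bar 220 mm long, 36 wide, 45 tall, 0.4 kg, dark wood base and tail block under a pale wood blank, with a pointed steel nose. x axis along the bar to the nose, y across, z up. It balances about 20 mm ahead of this centre and is gripped across its width. At the start it lies flat on the bench, its rear 97 mm or so inside the garage.
- sled_nose (a point): Tip of the sled's nose, 110 mm ahead of its centre, half-way up; same axes. The nose is 40 mm tall, both sides cut back at 45 degrees over the last 18 mm.
- sled_tail (a point): Place to grip the sled's tail, 25 mm ahead of the square tail end (85 mm behind the centre), half-way up; same axes.
- garage: Fixed little wooden tunnel, 115 mm long (x), 85 wide, 66 tall; origin on the bench under its middle. Closed at its -x end and above, open at its mouth (+x end, 57 mm from the origin). Inside it is 61 mm wide and 56 high, so the sled comes out level, along +x only.
- lane (a point): Point on the floor of the jig's lane, midway under the bridge, 12 mm above the bench. x is the feed direction, y goes across towards the switch, z up. The jig is a fixed aluminium bed 400 mm long; two steel rails 10 mm high and 42 mm apart guide the sled. The lane is open above from x = -270 to -30 mm. It cannot be loaded from its far end.
- bridge (a point): Centre of the top of the grey bridge, 82 mm over the lane floor, straight above the lane point; same axes. The fixed bridge covers lane x = -30 to +30 mm and is 106 mm wide; its opening is 70 mm wide and 52 mm high. A steel roll and a small knob on it reach 110 mm over the lane floor. A gripper cannot pass through it.
- switch_arm (a joint): Angle of the limit switch's roller arm in rad: 0 at rest, growing as the roller is pushed aside towards lane +y. It trips at 0.33, when the nose tip is about 92 mm past lane x = 0, and stays at about 0.45 to 0.55 once the roller rides on the sled's flat side, from about 98 mm. A weak spring (1 N at the roller) swings it back.
- roller_center (a point): Centre of the black roller (16 mm across, 16 tall, upright axis) at the end of the 45 mm steel switch arm, 24 mm over the lane floor; at rest at about lane x = 69, y = 11 mm. The arm pivots at lane x = 50, y = 52 mm.
- end_block: Fixed upright steel plate, 50 mm wide, 40 mm tall, closing the lane; its origin is on the lane floor at the middle of the face that looks to the bridge, 122 mm past lane x = 0.
- cork_block: cork sanding block, 60 x 38 x 28 mm; origin at the centre of its underside. A bystander.
- chisel: wooden-handled chisel lying flat, about 200 mm long along its x; origin near its middle. A bystander.
- glue_brush: glue brush lying flat, about 180 mm long along its x; origin near its middle. A bystander.
- finger_plane: small brass plane, 75 x 28 mm, 42 mm tall; origin at the centre of its underside. A bystander.
There are look-alikes about, which are no part of the job. There is more than one size of the part that bears sled_center; the job needs the middle-sized.

How it is judged:
By the outcome, as a careful person would: the job done as asked, in the order asked, and still so for the second after the job is handed in, with the robot touching nothing.
It also fails if it takes over 54 s, if anything falls off the work surface, if the arm or the gripper's body presses on something with over 40 N, if the wrist force passes 120 N, or if a joint passes its speed limit or range.

### The arm

A 7-joint arm with a two-finger parallel gripper is mounted at the origin on the work surface. World frame = base frame: x ahead of the robot, y to its left, z up, the work surface at z = 0. Lengths are in mm, angles in rad, forces in N, time in s.
With the tool pointing down it reaches from about 400 to 925 mm from the base axis. Payload 5.6 kg.
Tool frame: the origin (TCP) lies midway between the tips of the shut fingers; the grasp point (between the pads) lies 19 mm behind it; z points along the fingers, y is the line along which they close (so a half turn about z gives the same grasp; the last joint's range is limited). The gripper opens to 85 mm and grips with 20 to 120 N. Pads are 22 mm wide; open, the fingers measure 114 mm over their backs; the gripper's body (76 mm by 85 mm) begins 54 mm behind the grasp point. The pads swing forward as they close: fully open they stand 13 mm farther back than shut.
Start: joints at [-1.287, 0.468, -0.012, 1.603, 0.006, 1.071, -0.056], TCP at [208.701, 615.592, 201.49] pointing down, gripper open.
Joint ranges: [-2.53, 2.53], [-0.31, 2.02], [-1.57, 1.55], [0.28, 2.44], [-1.29, 4.43], [0.15, 1.84], [-2.92, 2.92]. Speed limits (rad/s): [2.57, 2.57, 3.14, 3.14, 3.14, 3.14, 3.14].

### API

Orientations are given as a 3x3 rotation matrix whose columns are the frame's x, y, z axes.
In Python, from workcell import * gives the robot as it stands. The module is installed in compiled form; this text tells all that it offers. Calls block until the motion is done:
- move_pose(position, orientation): joint-space move of the TCP to a pose.
- line_to(position, max_speed=150, rotation=None): straight line of the TCP; rotation=None keeps the orientation; max_speed is the mean speed in mm/s.
- movej(angles): joint-space move.
- gripper_open() and gripper_close(effort=None): open the fingers fully, or close them until they stop; effort is the grip in N (None keeps the last).
- dwell(seconds).
- ik(position, orientation): joint angles nearest the present ones, or None.
- sense(): the state.
- read_camera(name): name is "scene" or "side" or "wrist"; returns the picture (420x560x3 uint8, red, green, blue); there is no depth.
- camera_model(name): a dict with "fx", "fy", "cx", "cy" (pixels), "k1" (the pictures are not rectified: a ray, as slopes to the right and down, at radius r is drawn at 1 + k1 r^2 times it, then the intrinsics apply), "view" (4x4, takes a point from world to camera coordinates). Camera axes: x right, y up, looking along -z (the intrinsics and any distortion apply to the point x, -y, -z); pixel columns grow to the right and rows downward; lengths in mm; the calibration is good to about 2 mm. A picture is of the moment at which its call begins: read the wrist's pose just before it. camera_model takes no time and is no camera call; for the wrist camera it gives the pose at the moment of the call.
A pose or a line that the arm cannot do raises Unreachable and nothing moves.
- finish_job(): hands the job in; it is judged then, once.
The state is a dict: "t": time; "qpos": joint angles; "joint_velocities": joint speeds; "joint_torque": joint torques, N m; "tcp_pos": TCP position; "tool_rot": TCP orientation; "force": force on the tool from outside, world axes, zero at the start; "torque": the same for the moment, N m; "gripper_width": opening from 0.0 (shut) to 1.0 (fully open); "gripper_force": force on a finger pad.
Only numpy, scipy, OpenCV 4.12 (cv2) and the standard library are available. Lean on these libraries where they do the work, as an engineer would, in place of code of your own. Each camera call takes 0.05 s, during which the arm holds its last target. There are 200 camera calls.

## Working session

There is one attempt and no reset: what is moved stays moved. The work goes in short steps, each a Python script; the robot and the scene stay as the last script left them, time stands still between calls to the robot, and variables do not carry over. Pictures are saved under pics/ and viewed, at most 12 in all, crops included, and the job is handed in when it is done.

```bash
mkdir -p pics
python3 - <<'E'
from workcell import *
import cv2
for n in ("scene","side"):
    im=read_camera(n); cv2.imwrite(f"pics/{n}0.png",cv2.resize(im[:,:,::-1],(800,600),interpolation=cv2.INTER_CUBIC))
    m=camera_model(n); print(n,m)
s=sense();print(s["t"],s["tool_rot"])
E
```

```text
scene {'fx': 456.13577895343514, 'fy': 456.13577895343514, 'cx': 286.3204237804269, 'cy': 211.58578301589225, 'k1': -0.009154407924910674, 'view': array([[ 2.57815339e-01,  9.66100606e-01, -1.34487699e-02,
        -1.61834647e+02],
       [-6.22943949e-01,  1.76847689e-01,  7.62014259e-01,
         2.54627806e+02],
       [ 7.38560822e-01, -1.88081134e-01,  6.47420574e-01,
        -1.72979160e+03],
       [ 0.00000000e+00,  0.00000000e+00,  0.00000000e+00,
         1.00000000e+00]])}
side {'fx': 463.33556888491154, 'fy': 463.33556888491154, 'cx': 277.00154765767803, 'cy': 208.30796665576096, 'k1': -0.15194245927892028, 'view': array([[-7.46541746e-01,  6.65200478e-01, -1.35552984e-02,
         3.68293954e+02],
       [-4.07233015e-01, -4.40728620e-01,  7.99949720e-01,
         1.67250508e+02],
       [ 5.26152728e-01,  6.02716025e-01,  5.99913910e-01,
        -1.97782365e+03],
       [ 0.00000000e+00,  0.00000000e+00,  0.00000000e+00,
         1.00000000e+00]])}
0.1 [[-9.47044541e-01  3.21101963e-01 -4.09118274e-04]
 [ 3.21102204e-01  9.47043275e-01 -1.55215055e-03]
 [-1.10945877e-04 -1.60132448e-03 -9.99998712e-01]]
```

View pics/scene0.png

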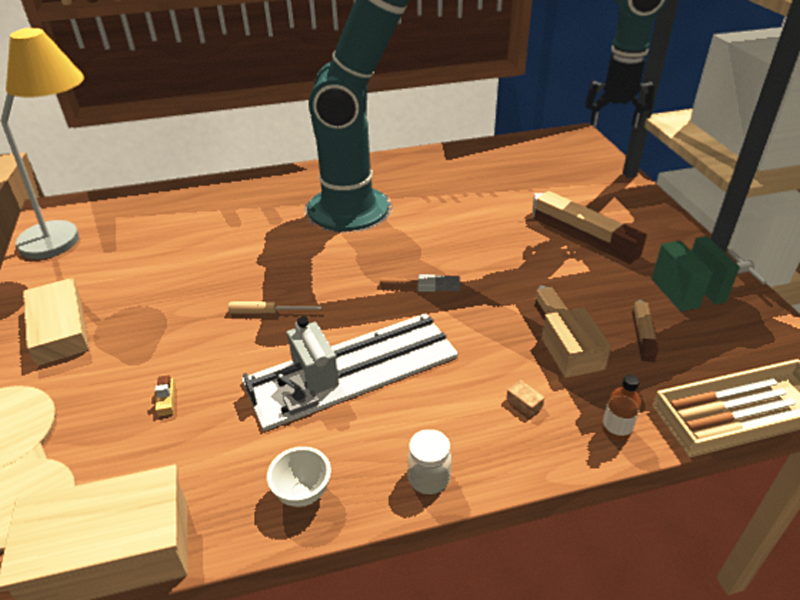

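View pics/side0.png

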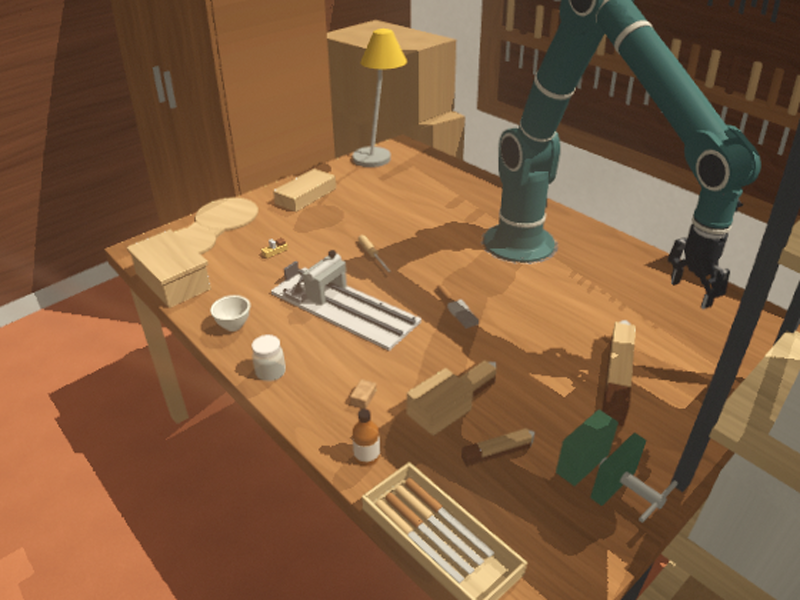

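Scene view: jig from about (255,403) at the switch end to (441,335) at the open end. The garage is at (572,340) with its sled nose at (545,290), pointing at the robot. Look-alike sleds lie at (590,225), the large one, and (645,330), the small one. The side view agrees: garage (440,400), nose (492,368), jig (290,288) to (405,335).

```bash
cat > h.py <<'E'
from workcell import *
import numpy as np, cv2
def dist(m): return np.array([m["k1"],0,0,0,0.])
def K(m): return np.array([[m["fx"],0,m["cx"]],[0,m["fy"],m["cy"]],[0,0,1.]])
def ray(m,uv):
    p=cv2.undistortPoints(np.array([[uv]],float),K(m),dist(m))[0,0]
    R=m["view"][:3,:3]; t=m["view"][:3,3]
    return -R.T@t, R.T@np.array([p[0],-p[1],-1.])
def at_z(m,uv,z):
    c,d=ray(m,uv); return c+d*(z-c[2])/d[2]
def proj(m,P):
    P=np.atleast_2d(P)@m["view"][:3,:3].T+m["view"][:3,3]
    return cv2.projectPoints(P*[1,-1,-1],np.zeros(3),np.zeros(3),K(m),dist(m))[0][:,0]
def big(uv,s=800/560): return (np.array(uv)+.5)/s-.5
def rotdown(yaw):  # tool z down, tool x at yaw
    c,s=np.cos(yaw),np.sin(yaw); return np.array([[c,s,0],[s,-c,0],[0,0,-1.]])
E
python3 - <<'E'
from h import *
np.set_printoptions(precision=0,suppress=True)
a,b=camera_model("scene"),camera_model("side")
for n,p,q,z in [("open+y?",(425,318),(420,322),12),("open-y?",(458,352),(388,346),12),("far a",(265,428),(272,293),12),("nose",(545,290),(492,366),40),("roof mouth",(578,312),(452,372),66),("roof rear near",(606,348),(408,402),66),("cork",(525,392),(365,387),28),("knob",(302,322),(332,254),122)]:
    print(n,at_z(a,big(p),z),at_z(b,big(q),z))
m=camera_model("wrist");s=sense();c,d=ray(m,(280,210));print(c,d/np.linalg.norm(d),s["tcp_pos"],s["tool_rot"].T@(c-s["tcp_pos"]),m["fx"],m["k1"])
print(np.array(s["tool_rot"]).T@m["view"][:3,:3].T)
E
```

```text
open+y? [496.  70.  12.] [490.  87.  12.]
open-y? [611. 105.  12.] [609. 101.  12.]
far a [ 700. -283.   12.] [ 697. -272.   12.]
nose [509. 332.  40.] [502. 337.  40.]
roof mouth [619. 351.  66.] [603. 308.  66.]
roof rear near [727. 355.  66.] [735. 310.  66.]
cork [757. 184.  28.] [749. 185.  28.]
knob [ 563. -186.  122.] [ 559. -174.  122.]
[137. 639. 373.] [ 0. -0. -1.] [209. 615. 201.] [  75.   -0. -172.] 311.37727954436815 -0.047919414043434846
[[ 0.  1.  0.]
 [ 1. -0. -0.]
 [-0.  0. -1.]]
```

Run:
```python
from h import *
import pickle
S=[]
for i,p in enumerate([(630,330,250),(670,-90,250)]):
    move_pose(p,rotdown(np.pi)); m=camera_model("wrist"); im=read_camera("wrist")
    S.append((m,im)); cv2.imwrite(f"pics/w{i}.png",cv2.resize(im[:,:,::-1],(800,600),interpolation=cv2.INTER_CUBIC))
    s=sense();print(s["t"],s["tcp_pos"],s["qpos"])
pickle.dump(S,open("w.pkl","wb"))
```

```text
2.0083 [628.89946947 331.75413021 249.88996702] [-0.59219604  0.53486773  0.09198969  1.38641121 -0.05078804  1.22284598
  1.07759574]
3.6167 [670.37532909 -87.60497944 249.87629288] [-0.05376526  0.47243493  0.19328647  1.49169225 -0.09544203  1.18676592
  1.72855051]
```

View pics/w0.png

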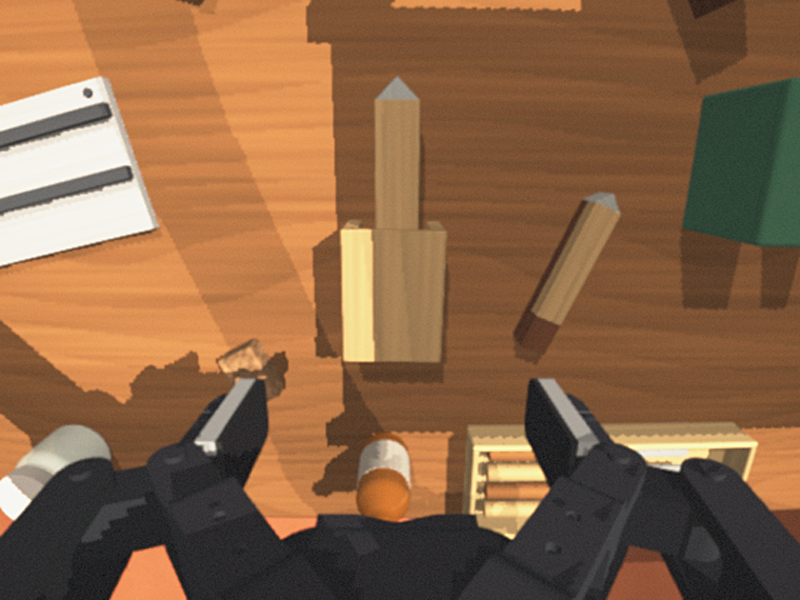

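View pics/w1.png

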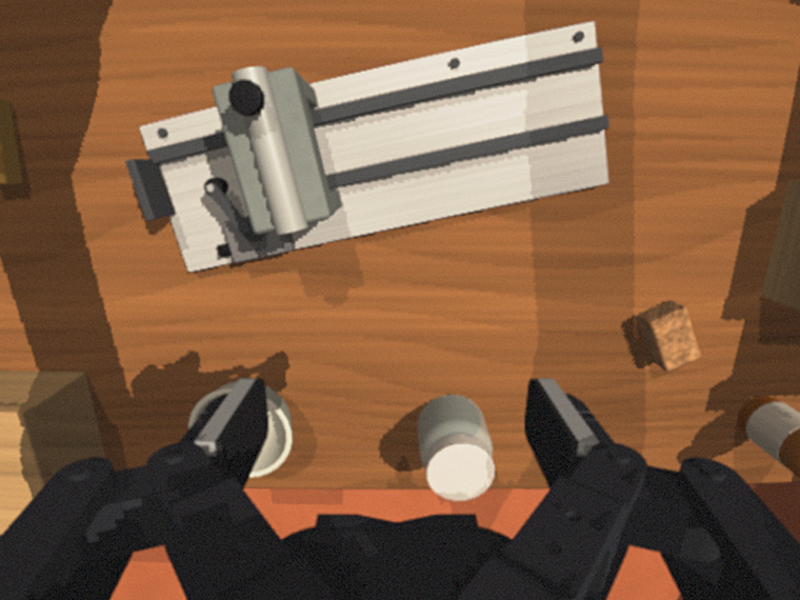

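Run:
```python
from h import *
import pickle
np.set_printoptions(precision=1,suppress=True)
(a,_),(b,_)=pickle.load(open("w.pkl","rb"))
W=lambda m,p,z: at_z(m,big(p),z)[:2]
for n,p,z in [("nose",(397,77),42.5),("L1",(376,100),45),("L2",(375,228),45),("R1",(419,100),45),("R2",(419.5,228),45),
  ("gL mouth",(343,230),66),("gR mouth",(446,230),66),("gL rear",(342,361),66),("gR rear",(441,361),66)]: print(n,W(a,p,z))
for n,p,z in [("u in far",(315,124),22),("u in open",(602,62),22),("l in far",(330,175),22),("l in open",(606,117),22),
 ("u out open",(600,49),22),("l out open",(608,129),22),("bed open u",(595,22),12),("bed open l",(608,184),12),("bed far l",(188,271),12),("bed far u",(141,127),12),("roller",(213,187),44),("cork",(660,325),28)]: print(n,W(b,p,z))
print("rail from w0: u",W(a,(110,117),22),"l",W(a,(131,169),22),"corner",W(a,(105,78),12),W(a,(157,228),12))
```

```text
nose [487.5 331.9]
L1 [504.7 315.4]
L2 [605.4 313.7]
R1 [504.6 349.2]
R2 [605.3 351.3]
gL mouth [604.1 289. ]
gR mouth [603.9 371.4]
gL rear [718.6 284.5]
gR rear [718.4 371.1]
u in far [ 562.3 -156.6]
u in open [511.5  82. ]
l in far [ 604.2 -145.4]
l in open [554.4  90.5]
u out open [501.7  79.2]
l out open [564.   93.5]
bed open u [478.9  76.9]
bed open l [610.3 104.1]
bed far l [ 692.4 -286.3]
bed far u [ 562.3 -312.4]
roller [ 613.  -240.4]
cork [740.3 166.3]
rail from w0: u [512.6  86. ] l [556.1  98.1] corner [479.7  80.4] [609.5 108.7]
```

Run:
```python
from h import *
import pickle
np.set_printoptions(precision=1,suppress=True)
(a,_),(b,_)=pickle.load(open("w.pkl","rb"))
sc,si=camera_model("scene"),camera_model("side")
for z in (0,55):
  print(z,[at_z(sc,big(p),z)[:2] for p in ((534,214),(534,195),(545,193),(635,258),(643,235))],[at_z(si,big(p),z)[:2] for p in ((613,322),(633,322),(604,400),(630,422))],[at_z(a,big(p),z)[:2] for p in ((393,9),(581,9))])
i=cv2.imread("pics/scene0.png")[170:290,500:680]; j=cv2.imread("pics/side0.png")[300:435,560:680]
cv2.imwrite("pics/c.png",np.hstack([cv2.resize(i,(450,300),interpolation=cv2.INTER_CUBIC),cv2.resize(j,(267,300),interpolation=cv2.INTER_CUBIC)]))
```

```text
0 [array([170. , 457.3]), array([ 82.4, 494.9]), array([ 81.1, 527.6]), array([413., 610.]), array([332.9, 677.8])] [array([116. , 413.1]), array([ 77.3, 449.2]), array([367.8, 557.1]), array([382. , 635.5])] [array([426.7, 328.5]), array([424.2, 487.9])]
55 [array([247.8, 417.3]), array([165.5, 452.7]), array([164.3, 483.5]), array([476.4, 560.9]), array([401.1, 624.7])] [array([181.9, 444.7]), array([145.3, 478.9]), array([420.6, 581.3]), array([434.1, 655.6])] [array([443.3, 328.8]), array([441. , 467.5])]
```

View pics/c.png

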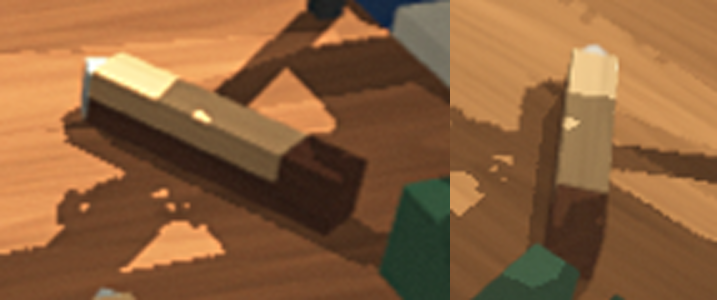

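The bright patch in w0 at (393–581,9) is sunlight on the bench. The large sled lies clear at about x 180–420, y 430–600, so the way out of the garage is free.

```bash
cat >> h.py <<'E'
f=np.array([.2075,-.9782,0]); nv=np.array([.9782,.2075,0]); O=np.array([588.5,-174.7,12.])
lane=lambda x,y,z: O+f*x+nv*y+np.array([0,0,z])
RL=rotdown(np.arctan2(f[1],f[0]))
def st(t=""):
    s=sense(); print(t,round(s["t"],1),np.round(s["tcp_pos"],1),"F",np.round(s["force"],1),"w",round(s["gripper_width"],3),round(s["gripper_force"],1)); return s
E
python3 - <<'E'
from h import *
G=rotdown(np.pi)
q=ik(lane(-122,0,150),RL); print(q)
move_pose((567,332,120),G); line_to((567,332,14),150); st("down")
gripper_close(60); s=st("closed")
if s["gripper_width"]<.3: raise SystemExit
line_to((567,332,17),50); st("lift")
line_to((445,332,17),120); st("out")
line_to((445,332,170),200); st("up")
cv2.imwrite("pics/g.png",read_camera("wrist")[:,:,::-1])
move_pose(lane(-122,0,120),RL); line_to(lane(-122,0,50),150); dwell(.2); s=st("hover"); print(s["tool_rot"],s["qpos"],"want",lane(-122,0,50))
m=camera_model("wrist"); im=read_camera("wrist").copy()
for y,c in ((21,(255,0,0)),(-21,(255,0,0))):
    P=proj(m,[lane(x,y,10) for x in (-270,-150,-32)]); print(P)
    cv2.polylines(im,[P.astype(int)],False,c,1)
for y in(-18,18): cv2.polylines(im,[proj(m,[lane(x,y,0)+s["tcp_pos"]-lane(-122,0,14)+[0,0,45] for x in (-150,-60)]).astype(int)],False,(0,255,0),1)
cv2.imwrite("pics/h.png",cv2.resize(im[:,:,::-1],(800,600),interpolation=cv2.INTER_CUBIC))
E
```

```text
[ 0.83418767  0.65565582 -1.10399882  1.80017936  0.65452813  1.10692212
  2.84959245]
down 6.1 [567.9 332.3  14.9] F [-0.1  0.1  0.9] w 1.0 0.0
closed 6.9 [568.2 332.2  15.4] F [ 0.4 -0.6  7.2] w 0.001 3.1
```

Run:
```python
from h import *
st()
a=read_camera("wrist");b=read_camera("scene")[170:300,340:480]
cv2.imwrite("pics/d.png",np.hstack([a,cv2.resize(b,(240,420))])[:,:,::-1])
```

```text
6.9 [568.2 332.2  15.4] F [ 0.4 -0.6  7.2] w 0.001 3.1
```

View pics/d.png

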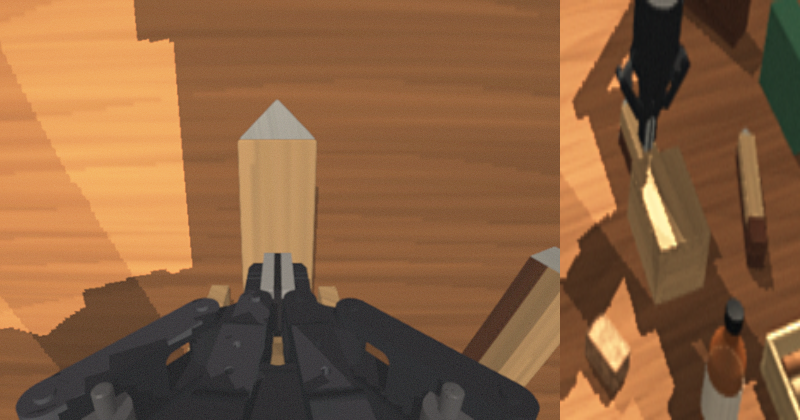

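Run:
```python
from h import *
np.set_printoptions(precision=3,suppress=True)
s=sense(); p=s["tcp_pos"]; m=camera_model("wrist"); sc=camera_model("scene")
print(s["tool_rot"]); print(m["view"])
for z in (0,15,30,45): 
    print(z,proj(m,p+[0,0,z]),(proj(sc,p+[0,0,z])-[340,170])*[240/140,420/130]+[560,0])
for z in (0,22,45): print(z,at_z(m,(277,100),z),at_z(m,(239,140),z),at_z(m,(316,140),z))
```

```text
[[-1.     0.     0.002]
 [ 0.     1.     0.001]
 [-0.002  0.001 -1.   ]]
[[  -0.       1.       0.001 -331.729]
 [  -0.955    0.      -0.297  525.895]
 [  -0.297   -0.001    0.955  -32.467]
 [   0.       0.       0.       1.   ]]
0 [[277.71  245.677]] [[643.163 165.547]]
15 [[277.793 256.618]] [[644.303 153.326]]
30 [[277.891 269.517]] [[645.46 140.93]]
45 [[278.009 284.945]] [[646.633 128.353]]
0 [484.72  331.826   0.   ] [507.194 309.375   0.   ] [507.18  354.887   0.   ]
22 [485.626 331.806  22.   ] [505.464 311.989  22.   ] [505.451 352.162  22.   ]
45 [486.573 331.785  45.   ] [503.655 314.722  45.   ] [503.644 349.313  45.   ]
```

Run:
```python
from h import *
out=[]
for n,(x0,y0,w,h) in (("scene",(360,180,80,90)),("side",(270,225,100,112.5))):
    m=camera_model(n); im=read_camera(n); k=400/w; h=int(h)
    c=cv2.resize(im[y0:y0+h,x0:x0+w],(400,450),interpolation=cv2.INTER_CUBIC)
    T=lambda P:(((proj(m,P)-[x0,y0]+.5)*[400/w,450/h]-.5)).astype(int)
    for z,col in ((0,(255,0,0)),(45,(0,255,0))):
        cv2.polylines(c,[T([[487,332,z],[505,314,z],[604,314,z],[604,350,z],[505,350,z]])],True,col,1)
    t=sense()["tcp_pos"]; cv2.circle(c,tuple(int(v) for v in T([t])[0]),3,(255,255,0),1)
    out.append(c)
cv2.imwrite("pics/e.png",np.hstack(out)[:,:,::-1])
```

```text
(no output)
```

View pics/e.png

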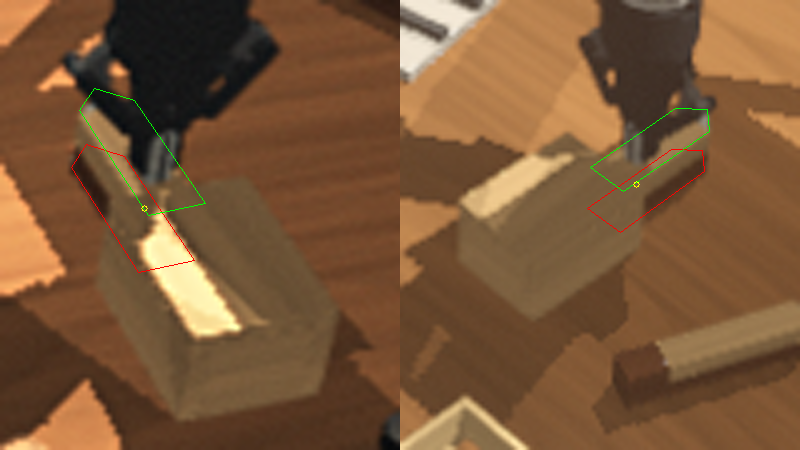

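The e.png overlay shows the sled box where I put it, green at z=45 and red at z=0. The finger ends sit on the sled's top at about (160,180) and (635,160), some 25–30 mm above the reported TCP (yellow dot). I'll check that offset against the start picture, then open and go down in guarded steps.

Run:
```python
from h import *
np.set_printoptions(precision=1,suppress=True)
t=np.array([208.7,615.6,201.5]); y=np.array([.321,.947,0])
sc=camera_model("scene")
for dz in (0,13,30,43): print(dz,[(proj(sc,t+y*d+[0,0,dz])[0]+.5)*800/560-.5 for d in(-50,50)])
gripper_open(); st("open")
for z in (8,1,-6,-13):
    line_to((567,332,z),60); s=st(z)
    if abs(s["force"][2])>6: line_to((567,332,z+7),60); break
else:
    gripper_close(60); st("closed")
```

```text
0 [array([589.9, 140.7]), array([632.2, 141.6])]
13 [array([590.8, 135.7]), array([633.3, 136.5])]
30 [array([592. , 129.1]), array([634.8, 129.9])]
43 [array([592.9, 124. ]), array([635.9, 124.7])]
open 7.9 [566.9 331.9  13.8] F [0.3 0.5 0.6] w 0.997 0.0
8 8.1 [566.5 331.7   7.3] F [-0.9 -0.3  0.1] w 1.0 0.0
1 8.4 [566.6 331.7   0.3] F [-0.5 -0.1  0.5] w 0.998 0.0
-6 8.7 [566.6 331.8  -6.6] F [0.5 0.2 0.5] w 1.001 0.0
-13 8.9 [566.6 331.8 -13.6] F [-1.1 -0.4  0.6] w 0.999 0.0
closed 9.4 [567.3 332.3 -12.6] F [-0.5  0.3  2.3] w 0.41 62.9
```

Gripped: opening 0.41 is about 36 mm, so the fingers sit about 30 mm behind the reported TCP. The sled is on the bench at TCP z = -12.6.

Run:
```python
from h import *
line_to((567,332,-10),50); line_to((445,332,-10),130); s=st("out")
if s["gripper_width"]<.35: raise SystemExit
line_to((445,332,150),250)
movej([-.054,.472,.193,1.49,-.095,1.187,-2.72]); st("swung")
move_pose(lane(-122,0,120),RL); line_to(lane(-122,0,27),150); dwell(.2); s=st("hover"); print(s["qpos"],"want",lane(-122,0,27))
m=camera_model("wrist"); im=read_camera("wrist").copy()
def L(P,c): cv2.polylines(im,[proj(m,P).astype(int)],False,c,1)
for y in (-21,21): L([lane(x,y,10) for x in (-200,-150,-100,-32)],(255,0,0))
L([lane(-30,y,82) for y in (-53,53)],(255,255,0))
d=s["tcp_pos"]-lane(-122,0,-12.6)
L([lane(*p,45)+d for p in ((-150,-18),(-60,-18),(-42,0),(-60,18),(-150,18))],(0,255,0))
cv2.imwrite("pics/h.png",cv2.resize(im[:,:,::-1],(800,600),interpolation=cv2.INTER_CUBIC))
```

```text
out 10.8 [446.3 332.   -9.8] F [ 0.2  0.7 -4.4] w 0.408 62.1
swung 14.6 [671.2 -86.8 250.7] F [-0.4 -0.5 -5.3] w 0.411 62.1
hover 16.3 [564.1 -55.4  40.2] F [ 0.8  0.3 -4.6] w 0.409 62.1
[-0.08220709  0.54470902  0.15453127  1.92982295 -0.12829149  0.67414138
 -2.78202975] want [563.185  -55.3596  39.    ]
```

View pics/h.png

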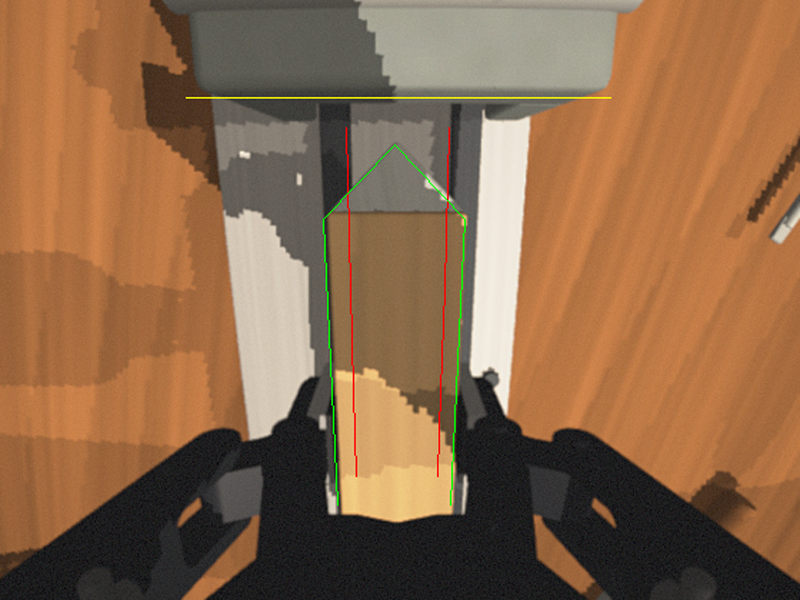

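The overlay fits. The sled nose is at (395,145), and the rails' inner edges at (351,115) and (452,115) put the lane about 1 mm towards -y. I'll correct for that and the standing error, then lower.

Run:
```python
from h import *
line_to(lane(-122,-1.7,5),80); st("a")
for z in (-2,-6,-9,-11,-12.5,-14,-15):
    line_to(lane(-122,-1.7,z),40); s=st(z)
    if s["force"][2]>2 or np.hypot(*s["force"][:2])>12: break
print("want z",-0.6)
```

```text
a 16.8 [560.8 -55.7  16.1] F [ 0.3 -0.3 -4.4] w 0.409 62.1
-2 17.1 [561.4 -55.7   9.8] F [-0.6  0.6 -4. ] w 0.402 62.1
-6 17.3 [561.3 -55.7   5.8] F [-0.4  0.2 -4.5] w 0.411 62.1
-9 17.6 [561.4 -55.7   2.8] F [-0.5 -0.3 -4.2] w 0.412 62.1
-11 17.8 [561.4 -55.7   0.9] F [-0.6 -0.3 -3.8] w 0.409 62.1
-12.5 18.1 [ 5.615e+02 -5.570e+01 -5.000e-01] F [-0.3 -0.6 -3.5] w 0.411 62.2
-14 18.3 [561.5 -55.7  -0.7] F [-4.2  0.6  7.7] w 0.413 63.6
want z -0.6
```

Run:
```python
from h import *
gripper_open(); line_to(lane(-122,-1.7,110),250); s=st("up")
q=np.array(s["qpos"]); q[6]+=np.pi; movej(q)
R=RL@np.diag([-1,-1,1.])
move_pose(lane(-237,-1.7,60),R); line_to(lane(-237,-1.7,-11.5),150); st("tail")
gripper_close(40); s=st("grip")
if not .35<s["gripper_width"]<.47: raise SystemExit
p=lambda s: (np.round((s["tcp_pos"]-O)@f,1),np.round((s["tcp_pos"]-O)@nv,1))
print(p(s))
for nose in (-10,20,50,75,90,100,105):
    line_to(lane(nose-195,-1.7,-11.5),90); s=st(nose); print(p(s))
    if np.hypot(*s["force"][:2])>25: break
im=read_camera("scene")[190:310,165:325]; cv2.imwrite("pics/s1.png",cv2.resize(im,(800,600),interpolation=cv2.INTER_CUBIC)[:,:,::-1])
```

```text
up 19.5 [561.  -55.6 121.7] F [ 0.2  0.1 -0.4] w 0.997 0.0
tail 23.4 [538.4  56.    1.1] F [-0.3  0.4  1.1] w 1.002 0.0
grip 23.9 [538.1  56.9   1.3] F [-1.  -0.1  5.3] w 0.414 41.7
(np.float64(-237.0), np.float64(-1.2))
-10 24.4 [545.4  24.9   1.3] F [0.4 0.1 6.1] w 0.415 41.7
(np.float64(-204.2), np.float64(-0.8))
20 24.9 [551.6  -4.4   1.3] F [ 0.1 -0.9  6.3] w 0.418 41.6
(np.float64(-174.2), np.float64(-0.7))
50 25.4 [557.9 -33.8   1.3] F [-0.3  0.   5.3] w 0.414 41.6
(np.float64(-144.2), np.float64(-0.7))
75 25.8 [562.9 -58.    1.3] F [ 0.  -0.4  5.4] w 0.41 41.7
(np.float64(-119.4), np.float64(-0.8))
90 26.1 [565.9 -71.9   1.3] F [-0.7  2.3  6.9] w 0.413 41.7
(np.float64(-105.3), np.float64(-0.8))
100 26.4 [567.8 -81.    1.3] F [-1.4  2.5  7.8] w 0.412 41.8
(np.float64(-95.9), np.float64(-0.8))
105 26.6 [568.5 -84.8   1.3] F [-1.4  6.2  7.9] w 0.415 42.0
(np.float64(-92.1), np.float64(-0.9))
```

View pics/s1.png

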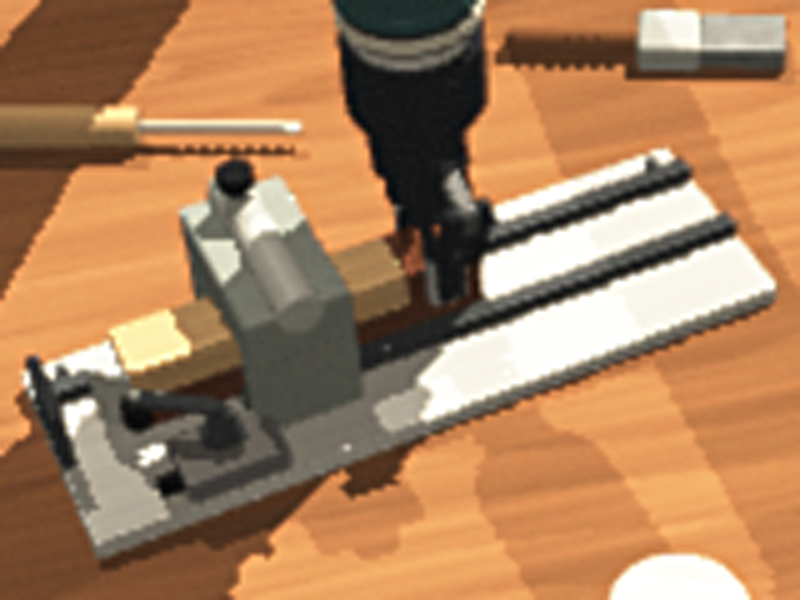

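Run:
```python
from h import *
dwell(.3); s=st(); n=(s["tcp_pos"]-O)@f+195; print("nose",n)
out=[]
for name,w in (("scene",60),("side",60)):
    m=camera_model(name); im=read_camera(name); c=proj(m,[lane(95,5,20)])[0].astype(int); x0,y0=c-[w//2,w*5//8]; h=w*5//4
    k=400/w; I=cv2.resize(im[y0:y0+h,x0:x0+w],(400,500),interpolation=cv2.INTER_CUBIC)
    T=lambda P:((proj(m,P)-[x0,y0]+.5)*k-.5).astype(int)
    cv2.polylines(I,[T([lane(n-40,18,42.5),lane(n-18,18,42.5),lane(n,0,42.5),lane(n-18,-18,42.5)])],False,(0,255,0),1)
    cv2.polylines(I,[T([lane(122,y,z) for y,z in((-25,0),(-25,40),(25,40),(25,0))])],True,(255,0,0),1)
    a=[50+45*np.cos(t) for t in np.radians(np.arange(0,360,15))]
    for th,col in ((.33,(255,255,0)),(.5,(255,0,255))):
        v=np.array([19,-41.]); r=np.array([[np.cos(th),-np.sin(th)],[np.sin(th),np.cos(th)]])@v+[50,52]
        cv2.polylines(I,[T([lane(r[0]+8*np.cos(t),r[1]+8*np.sin(t),32) for t in np.linspace(0,6.28,20)])],True,col,1)
    out.append(I)
cv2.imwrite("pics/s2.png",np.hstack(out)[:,:,::-1])
```

```text
27.0 [568.6 -84.7   1.3] F [-1.5  6.   8.8] w 0.411 41.9
nose 102.84750653831735
```

View pics/s2.png

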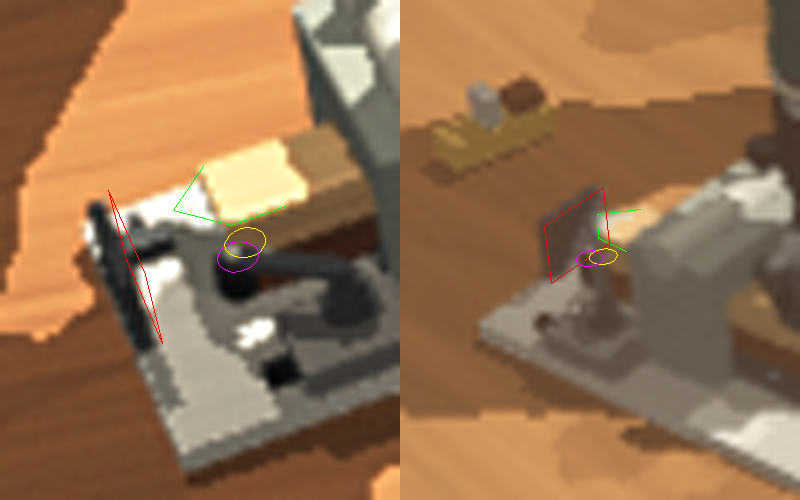

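Scene overlay: the blank's front edge at (203,160)–(230,220) fits a nose at about 103 mm. The end plate at (95,205)–(150,350) is clearly beyond it, and the roller at (238,270) is swung aside near 0.5 rad. I'll add a few millimetres of margin, release and check.

Run:
```python
from h import *
import pickle
R=RL@np.diag([-1,-1,1.])
p=lambda s:(s["tcp_pos"]-O)@f+195
for n in (107,109):
    line_to(lane(n-195,-1.2,-10.8),40); s=st(n); print("nose",p(s))
    if np.hypot(*s["force"][:2])>12 or p(s)>107.5: break
gripper_open(); st("open")
line_to(lane(p(s)-195,-1.2,110),200)
m=camera_model("wrist"); 
line_to(lane(-150,0,160),250); dwell(.3); s=st("away")
w=80; out=[]
for name in ("scene","side"):
    mm=camera_model(name); im=read_camera(name); c=proj(mm,[lane(60,5,20)])[0].astype(int); x0,y0=c-[w//2,w*5//8]
    out.append(cv2.resize(im[y0:y0+100,x0:x0+80],(400,500),interpolation=cv2.INTER_CUBIC))
cv2.imwrite("pics/s3.png",np.hstack(out)[:,:,::-1])
```

```text
107 27.3 [568.8 -87.8   1.3] F [-2.3  5.6  6. ] w 0.415 41.5
nose 105.91255951376056
109 27.6 [569.2 -89.6   1.3] F [-2.5  5.3  5.8] w 0.416 41.6
nose 107.78025834179347
open 28.1 [569.4 -91.    1.1] F [ 0.  -0.5 -0.3] w 0.997 0.0
away 29.6 [556.9 -29.  171.1] F [0.4 0.3 0.5] w 1.0 0.0
```

View pics/s3.png

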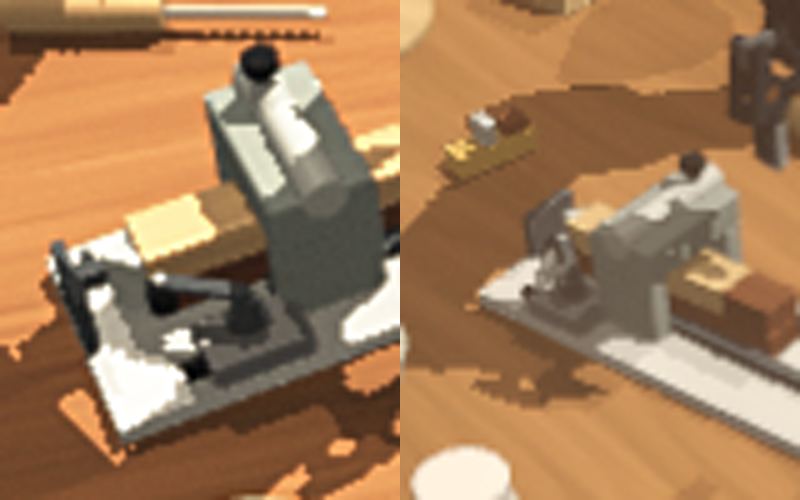

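The sled is free and lies under the bridge. The roller at (160,292) rests on its side behind the nose, and there is a gap between the nose and the end plate at (75,290).

```bash
python3 -c "
from workcell import *
print(finish_job())"
```

```text
the job is handed in; nothing more can be done
None
```

The job is handed in: the sled is released under the bridge with its nose at about 108 mm, the last pictures show it holding the switch arm aside and clear of the end block, and it took about 30 s of the 54 s allowed; the judged result was not reported back.

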